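# Fit the missing label holder to the shelf edge and keep it pressed home

### The job

One bay of the small phone-case shelf has no label holder yet, only a bare thumb screw in the lip of its front edge: take the spare label holder out of the black slotted stand and push its foot down behind that lip, centred on the bare screw and with its label facing out like the other two. The rubber strip in the channel springs it back up, so press it down until it sits fully home on the lip and finish while still holding it pressed there, so that I can tighten the screw. Do not disturb the other things on the bench.

Things in the scene. Friction and masses are not known exactly. Their poses are not given: they have to be found in the camera images.
- label_holder: Spare white label holder, ~120 g, upright in the stand. Plate 100 wide (y) x 9 thick (x) x 74 high; below it a foot 70 wide, 4 thick, 18 long, round lower edge. 92 mm high. Origin: middle of the foot's lower edge. z up, +x out of the label face; plate spans x -2 to +7, foot -2 to +2 mm. The plate's underside (18 mm up) is the shoulder that rests on the lip. Grip across the thickness near the top.
- stand: Fixed black block 105 x 124 mm, 30 high, with three slots along its y, 35 mm apart, each 5 wide and 18 deep (slot floor 12 mm above the bench). The holder stands in the middle slot, axes parallel to the stand's, perhaps leaning a few degrees; lift it straight out. Origin: centre of underside.
- shelf: Fixed grey shelf, 460 wide (y), 190 deep, three bays 145 mm apart; stacks, dividers and back stop at most 138 mm high. Front is +x, away from the robot. Label channel along its front edge: lip 2 mm thick, top 102 mm above bench; behind it (-x) a 7 mm gap, then an upstand with its top at 115 mm. Rubber strip in the gap. Origin: on the bench under mid gap, mid width; z up.
- seat (a point): Point in the gap of the bay without a holder, straight behind the bare thumb screw (steel, 12 mm head, outside the lip): where the holder's origin is when fully home, shoulder on the lip; 84 mm above the bench, mid gap. Axes as the shelf's: +x out through the lip, y along it, z up. The holder's axes must be parallel to these.
- rubber_strip (a joint): How far the springy rubber strip in the channel is squeezed down (m). 0 when free: its top is then 87.5 mm above the bench, 3.5 mm above the seat. It pushes back 2.5 N per mm, about 9 N with the holder fully home; stop at 5 mm.
- fitted_a: Label holder of the same kind already fitted in another bay (fixed), with its thumb screw. Origin and axes as for label_holder. Its top is 176 mm above the bench.
- fitted_b: The other label holder already fitted (fixed), same as fitted_a.
- loose_case: Bystander: one phone case lying on the bench, 158 x 78 x 11 mm. Origin: centre of its underside.
- tin: Bystander: round red tin, 100 mm across, 26 mm high. Origin: centre of its underside.
- carton: Bystander: small white carton, 70 x 90 mm, 85 mm high. Origin: centre of its underside.

How it is judged:
By the outcome, as a careful person would: the job done as asked, in the order asked, and still so for the second after the job is handed in, while the arm keeps its last pose, push and grip.
It also fails if it takes over 42 s, if anything falls off the work surface, if the arm or the gripper's body presses on something with over 40 N, if the wrist force passes 120 N, or if a joint passes its speed limit or range.

### The arm

A 6-joint arm with a two-finger parallel gripper is mounted at the origin on the work surface. World frame = base frame: x ahead of the robot, y to its left, z up, the work surface at z = 0. Lengths are in m, angles in degrees, forces in N, time in s.
With the tool pointing down it reaches from about 0.4 to 0.825 m from the base axis. Payload 7 kg.
Tool frame: the origin (TCP) lies between the finger pads; the fingertips stand 25 mm ahead of it and the grasp point (between the pads) lies 6 mm ahead of it; z points along the fingers, y is the line along which they close (so a half turn about z gives the same grasp; the last joint's range is limited). The gripper opens to 88 mm and grips with 3 to 60 N. Pads are 19 mm wide; open, the fingers measure 130 mm over their backs; the gripper's body (78 mm by 193 mm) begins 47 mm behind the grasp point.
Start: joints at [-48.524, 20.546, 0.682, 0, -70.136, -16.507], TCP at [0.285, -0.612, 0.252] pointing down, gripper open.
Joint ranges: [-176.03, 176.03], [-82.01, 121.73], [-58.28, 71.71], [-173.87, 95.51], [-174.79, -0.11], [-173.66, 173.66]. Speed limits (degrees/s): [136.94, 136.94, 172.46, 180, 180, 180].

### API

Orientations are given as [roll, pitch, yaw] about the fixed x, y, z axes, in that order (R = Rz(yaw) Ry(pitch) Rx(roll)).
In Python, from plant import ctrl gives the robot as it stands.
- The arm moves only by the tool advance, called after "Emit:" by a JSON object that holds its "op" and its "data". Schema: {"type":"object","properties":{"deltas":{"type":"string"},"only":{"type":"string"},"quiet":{"type":"boolean"},"lines":{"type":"string"}},"required":["deltas"],"additionalProperties":false}. deltas is a string of 1 to 8 rows, parted by a bar, with the numbers parted by commas; each row has 5 numbers: dx, dy, dz in units of 5 mm, then a turn about the tool's z in units of 2 degrees, then the finger opening in m; each row is the pose to reach, as a shift and turn from the pose commanded when the call began, along the tool's axes at that moment; what a row does not reach only later rows make up. A row lasts 1/8 s, in which the tool goes at most 0.0625 m and 10.7 degrees, less where a joint would pass 70% of its speed; a pose out of reach is approached as far as the arm can. The fingers move at their own pace and stop on an object; the grip force is fixed at half the most. Time passes only in rows, so rows that do not move let the fingers close. The tool returns the time, the measured TCP pose, the force, the opening and the grip force at its end. only (a regular expression) keeps the lines of the reply that match it, lines (a string "A,B") keeps lines A to B, and quiet returns only ok. Input that does not fit is refused with a message, and nothing moves.
- ctrl.get_obs(): the state, without advancing time (a new reading comes with each control period).
- ctrl.snapshot(name): name is "scene" or "side" or "wrist"; returns a dict with "frame" (420x560x3 uint8, red, green, blue), "z_map" (420x560 float32, m along the optical axis (not along the pixel's ray), 0 where there is no reading), "fovy" (degrees; the focal length in pixels is half the picture's height over the tangent of half this angle, whatever the lens; pixels are square), "cx", "cy" (the principal point, pixels), "R" (3x3) and "t" (3): a world point X has camera coordinates R X + t; the wrist camera has in their place "T_tool_cam" (4x4, takes a point from camera to tool coordinates, whose origin is the TCP and whose axes are the flange's). Camera axes: x right, y down, z forward; pixel columns grow to the right and rows downward; lengths in m; the calibration is good to about 2 mm. A picture is of the moment at which its call begins: read the wrist's pose just before it.
- ctrl.close_job(): hands the job in; it is judged then, once.
The state is a dict: "clock": time; "joint_pos": joint angles; "qvel": joint speeds; "tau": joint torques, N m; "tool_pos": TCP position; "orientation": TCP orientation; "force": force on the tool from outside, world axes, zero at the start; "moment": the same for the moment, N m; "opening": finger opening in m; "gripper_force": force on a finger pad.
Only numpy, scipy, OpenCV 4.12 (cv2) and the standard library are available. Lean on these libraries where they do the work, as an engineer would, in place of code of your own. Each camera call takes 0.05 s, during which the arm holds its last target. There are 200 camera calls.

## Working session

There is one attempt and no reset: what is moved stays moved. The work goes in short steps, Python scripts to look and compute and a tool call to move; the robot and the scene stay as the last step left them, time stands still between calls to the robot, and variables do not carry over. Pictures are saved under pics/ and viewed, at most 10 in all, crops included, and the job is handed in when it is done.

```bash
ls; mkdir -p pics
```

Create h.py:
```python
import numpy as np, cv2
from plant import ctrl
def snap(n,f=None):
    s=ctrl.snapshot(n)
    if f: cv2.imwrite('pics/'+f,s['frame'][:,:,::-1])
    return s
def world(s):
    z=s['z_map'];h,w=z.shape;f=h/2/np.tan(np.radians(s['fovy']/2))
    v,u=np.mgrid[:h,:w]
    c=np.stack([(u-s['cx'])/f*z,(v-s['cy'])/f*z,z],-1)
    return (c-s['t'])@s['R']   # R^T (c-t)
```

Run:
```python
from h import *
for n in('scene','side','wrist'):
    s=snap(n,n+'0.png'); np.save('pics/'+n+'0.npy',s,allow_pickle=True)
    print(n,s['fovy'],s['cx'],s['cy'],s.get('R'),s.get('t'),s.get('T_tool_cam'))
print(ctrl.get_obs())
```

```bash
cd pics; python3 -c "
import cv2,numpy as np
cv2.imwrite('a.png',cv2.resize(cv2.imread('scene0.png'),(800,600)));cv2.imwrite('b.png',cv2.resize(cv2.imread('side0.png'),(800,600)))"
```

```text
pics
plant.py
scene 50.198234489135515 277.80447725548885 208.93011589676064 [[-0.87964192  0.47557634  0.00756601]
 [ 0.29286354  0.55408726 -0.7792421 ]
 [-0.37478133 -0.68323821 -0.62667735]] [ 0.54052634 -0.10672679  1.15072508] None
side 50.9804180277702 280.8239928742556 206.31920011911126 [[-0.90632905 -0.42232456 -0.01447817]
 [-0.32409904  0.71670131 -0.61749416]
 [ 0.27115947 -0.55496054 -0.7864422 ]] [0.52434345 0.24726061 0.86596135] None
wrist 65.96479062987903 280.0298149773323 209.35276976712223 None None [[ 6.82075451e-04 -9.57930946e-01 -2.86997974e-01  7.75873162e-02]
 [ 9.99998347e-01  1.69641872e-04  1.81035816e-03 -3.37300593e-04]
 [-1.68551123e-03 -2.86998735e-01  9.57929478e-01 -1.33260120e-01]
 [ 0.00000000e+00  0.00000000e+00  0.00000000e+00  1.00000000e+00]]
{'clock': 0.15, 'joint_pos': array([-4.85248569e+01,  2.05828180e+01,  6.45455455e-01, -1.38233334e-02,
       -7.01373215e+01, -1.65081343e+01]), 'qvel': array([-0.05733322, -0.13188695,  0.21668373,  0.01137674, -0.02646032,
       -0.03769731]), 'tau': array([-5.50504465e-04, -5.83277214e+01,  2.93290526e+01,  7.00113192e+00,
        8.82128079e-03, -1.50051646e-04]), 'tool_pos': array([ 0.28475259, -0.61161381,  0.25082849]), 'orientation': array([ 1.79924701e+02, -8.76253253e-03, -1.55037691e+02]), 'force': array([ 0.30435558,  0.09774117, -0.10953308]), 'moment': array([ 0.05468918, -0.02465991,  0.02493056]), 'gripper_force': 0.0, 'opening': 0.08729699761176392}
```

View pics/a.png

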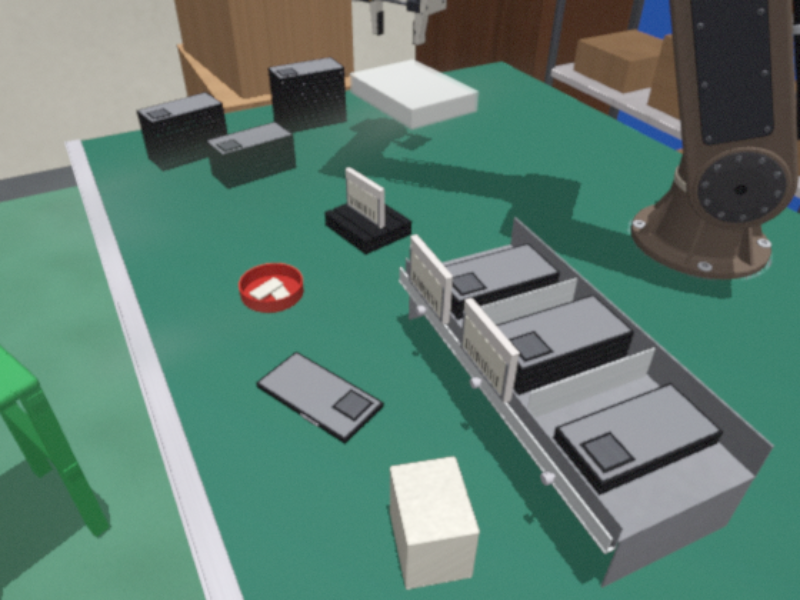

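View pics/b.png

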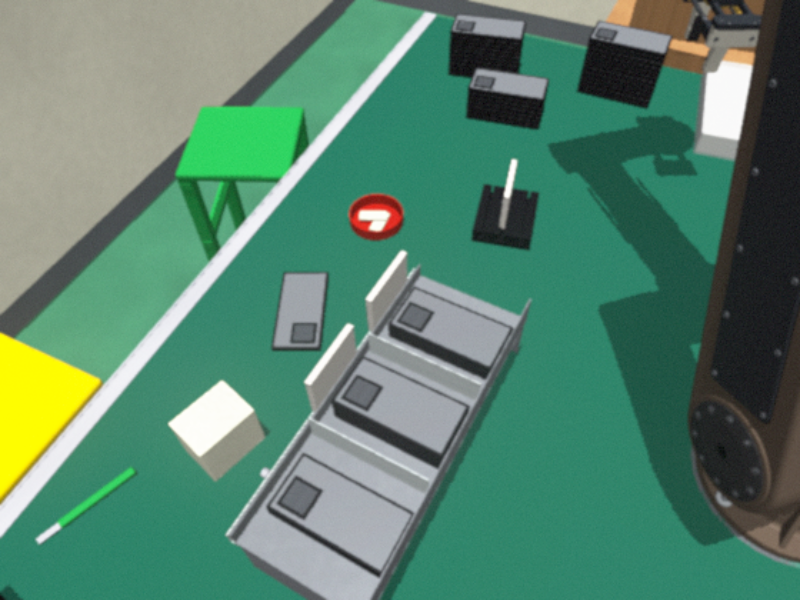

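The far bays hold fitted holders. The bare screw is in the near bay, at scene (548,478) in the 800 px view. The spare is in the stand at (365,198), and its label faces the scene camera just as the others do.

Create m.py:
```python
from h import *
def load(n): return np.load(f'pics/{n}0.npy',allow_pickle=True).item()
def box(n,x0,y0,x1,y1):
    k=560/800; s=load(n); W=world(s); sl=np.s_[int(y0*k):int(y1*k),int(x0*k):int(x1*k)]
    P=W[sl].reshape(-1,3); C=s['frame'][sl].reshape(-1,3).astype(int); ok=s['z_map'][sl].reshape(-1)>0
    return P[ok],C[ok]
def white(C): return (C.min(1)>120)&(C.max(1)-C.min(1)<45)
def desc(t,P):
    r=cv2.minAreaRect((P[:,:2]*1000).astype(np.float32)); print(t,len(P),'mean',P.mean(0).round(4),'zmax',np.percentile(P[:,2],[2,50,98]).round(4),'rect',r)
    c=P-np.median(P,0); c=c[np.linalg.norm(c,axis=1)<.07]; u,s,v=np.linalg.svd(c-c.mean(0),full_matrices=False); print('  normal',v[2].round(4),'long',v[0].round(4), 'rms',s[2]/len(c)**.5)
```

Run:
```python
from m import *
for n,b in {'scene':[('spare',335,160,395,240),('fa',405,230,455,325),('fb',458,295,520,405)],'side':[('spare',490,150,525,235),('fa',360,245,412,335),('fb',300,320,358,415)]}.items():
    s=load(n);print(n,'cam',-s['R'].T@s['t'])
    for t,*bb in b:
        P,C=box(n,*bb); m=white(C)&(P[:,2]>(0.045 if t=='spare' else .12))&(P[:,2]<.2)
        desc(t,P[m])
    P,C=box(n,*((320,190,415,255) if n=='scene' else (470,180,545,252)))
    m=(C.max(1)<70)&(P[:,2]>.024)&(P[:,2]<.036); desc('stand',P[m])
```

```text
scene cam [0.93799629 0.58829375 0.63387771]
spare 513 mean [ 0.5153 -0.3022  0.0818] zmax [0.0492 0.0837 0.1042] rect ((514.9619750976562, -309.36859130859375), (12.350381851196289, 104.76417541503906), 11.439663887023926)
  normal [-0.9755 -0.2155 -0.0446] long [-0.2116  0.9741 -0.0796] rms 0.0024697758097392067
fa 783 mean [0.5857 0.0372 0.155 ] zmax [0.1212 0.1577 0.1761] rect ((570.8214111328125, 35.30419158935547), (101.04798126220703, 62.68223190307617), 72.87541961669922)
  normal [ 0.9813 -0.0867 -0.1717] long [ 0.0737  0.994  -0.0803] rms 0.007595212710355871
fb 1449 mean [0.5832 0.1677 0.1503] zmax [0.1211 0.1494 0.176 ] rect ((574.5138549804688, 143.29039001464844), (165.31590270996094, 78.53712463378906), 52.44200897216797)
  normal [ 0.7526 -0.1627 -0.6381] long [0.2931 0.9505 0.1033] rms 0.011972596840305685
stand 693 mean [ 0.5217 -0.2877  0.0287] zmax [0.0247 0.0289 0.0314] rect ((512.1055908203125, -302.9782409667969), (105.84186553955078, 123.08250427246094), 12.079119682312012)
  normal [0.0048 0.0091 0.9999] long [-0.6674  0.7447 -0.0036] rms 0.001580283823624045
[... 409 characters left out ...]
107177734375), (59.982261657714844, 114.30448913574219), 24.4947509765625)
  normal [-0.9523  0.0532  0.3005] long [ 0.0171  0.9924 -0.1215] rms 0.007787679795037933
fb 964 mean [0.588  0.1835 0.1537] zmax [0.1217 0.1546 0.1779] rect ((580.3223876953125, 174.49032592773438), (62.81779098510742, 97.99766540527344), 12.818017959594727)
  normal [-0.9564  0.0255  0.291 ] long [ 0.0058 -0.9943  0.1061] rms 0.008816839073861254
stand 1060 mean [ 0.5058 -0.2967  0.0301] zmax [0.0259 0.0302 0.0336] rect ((507.8290710449219, -302.95062255859375), (101.45205688476562, 126.46061706542969), 10.98060417175293)
  normal [-9.0e-04 -6.7e-03 -1.0e+00] long [ 0.0982 -0.9951  0.0066] rms 0.0017253450448649465
```

Run:
```python
from m import *
for n,bb in {'scene':(405,230,520,405),'side':(300,240,415,415)}.items():
    P,C=box(n,*bb); m=white(C)&(P[:,2]>.14)&(P[:,2]<.18)
    P=P[m]
    # RANSAC-ish robust vertical-plane fit x = a + b*y
    best=None;rng=np.random.default_rng(0)
    for _ in range(500):
        i=rng.choice(len(P),2); 
        if abs(P[i[0],1]-P[i[1],1])<.08: continue
        b=(P[i[1],0]-P[i[0],0])/(P[i[1],1]-P[i[0],1]); a=P[i[0],0]-b*P[i[0],1]
        inl=abs(P[:,0]-a-b*P[:,1])<.0025
        if best is None or inl.sum()>best.sum(): best=inl
    Q=P[best]; b,a=np.polyfit(Q[:,1],Q[:,0],1)
    print(n,len(P),len(Q),'yaw',np.degrees(np.arctan(-b)),'x at y=.1',a+.1*b)
    near=P[abs(P[:,0]-a-b*P[:,1])<.014]; t=near[near[:,2]>.165]
    ex=(t[:,0]-a-b*t[:,1])*1000; print('  top thick pct',np.percentile(ex,[2,10,50,90,98]).round(1))
    y=np.sort(t[:,1]); g=np.argmax(np.diff(y)); print('  y spans',y[[0,2]],y[[g-2,g]],y[[g+1,g+3]],y[[-3,-1]],len(y))
# shelf front edge & screw in scene
for n,bb in {'scene':(400,180,780,590),'side':(225,260,535,600)}.items():
    P,C=box(n,*bb); m=(P[:,2]>.09)&(P[:,2]<.125)&(P[:,0]>.5); Q=P[m]
    for lo,hi in((.09,.096),(.096,.1),(.1,.104),(.104,.11),(.11,.117)):
        q=Q[(Q[:,2]>lo)&(Q[:,2]<hi)]; print(n,lo,len(q))
        for y in np.arange(-.05,.42,.06):
            k=q[(q[:,1]>y)&(q[:,1]<y+.06)]
            if len(k)>3: print('   y%.2f'%(y+.03),np.percentile(k[:,0],[2,25,50,75,98]).round(4),len(k))
k=.7
import cv2
for n,c,f in(('scene',(548,478),'c1.png'),('side',(266,473),'c2.png')):
    s=load(n);x,y=int(c[0]*k),int(c[1]*k); im=s['frame'][y-40:y+40,x-50:x+50,::-1]
    cv2.imwrite('pics/'+f,cv2.resize(im,None,fx=5,fy=5,interpolation=cv2.INTER_NEAREST))
a=cv2.imread('pics/c1.png');b=cv2.imread('pics/c2.png');cv2.imwrite('pics/c.png',cv2.resize(np.hstack([a,b]),(800,320)))
```

```text
scene 1481 1150 yaw -3.880319517459107 x at y=.1 0.5942342077847886
  top thick pct [-8.2 -6.9 -1.1  0.6  1.1]
  y spans [-0.02070213 -0.01891044] [0.08005668 0.08072924] [0.12408887 0.12474057] [0.22497336 0.2254916 ] 727
side 1139 876 yaw -3.8939448404970753 x at y=.1 0.5847512430846649
  top thick pct [-1.2 -0.7  1.6  6.8  8.1]
  y spans [-0.0164268  -0.01536269] [0.08283955 0.08296404] [0.12692327 0.12809881] [0.22697481 0.22716817] 635
scene 0.09 1774
   y-0.02 [0.5041 0.5834 0.5844 0.5856 0.5864] 38
   y0.04 [0.5608 0.588  0.5893 0.5956 0.601 ] 67
   y0.10 [0.5592 0.5828 0.5913 0.5931 0.5945] 73
   y0.16 [0.595  0.5967 0.5987 0.6063 0.6106] 88
   y0.22 [0.5037 0.5539 0.5757 0.5995 0.6029] 213
   y0.28 [0.5037 0.5332 0.5713 0.597  0.607 ] 345
   y0.34 [0.5089 0.5661 0.5992 0.6088 0.6199] 411
   y0.40 [0.5031 0.5305 0.5603 0.5889 0.6133] 536
scene 0.096 827
   y-0.02 [0.5763 0.5834 0.5846 0.5859 0.5867] 17
   y0.04 [0.5593 0.5653 0.5864 0.5889 0.5918] 27
   y0.10 [0.5015 0.5301 0.5834 0.5924 0.5951] 63
   y0.16 [0.5946 0.5962 0.597  0.5983 0.6022] 23
   y0.22 [0.505  0.5419 0.570
[... 2712 characters left out ...]
[0.5024 0.521  0.5424 0.5711 0.5876] 130
   y0.16 [0.5824 0.5839 0.5847 0.5858 0.587 ] 32
   y0.22 [0.5029 0.5317 0.5615 0.5884 0.5997] 92
   y0.28 [0.5015 0.5236 0.5559 0.5904 0.5955] 168
   y0.34 [0.5018 0.5191 0.5364 0.5812 0.5988] 202
   y0.40 [0.5983 0.6    0.6006 0.6012 0.6095] 35
side 0.11 2779
   y-0.02 [0.5705 0.5725 0.5741 0.5757 0.5787] 47
   y0.04 [0.5747 0.5766 0.5781 0.5799 0.5821] 64
   y0.10 [0.5035 0.5275 0.5531 0.5805 0.5866] 169
   y0.16 [0.5834 0.5849 0.5864 0.5879 0.5902] 90
   y0.22 [0.5029 0.5418 0.588  0.5906 0.5961] 127
   y0.28 [0.5021 0.5242 0.5468 0.5681 0.5949] 665
   y0.34 [0.5016 0.5208 0.5423 0.564  0.5981] 1558
   y0.40 [0.5986 0.6002 0.6009 0.6017 0.603 ] 56
```

View pics/c.png

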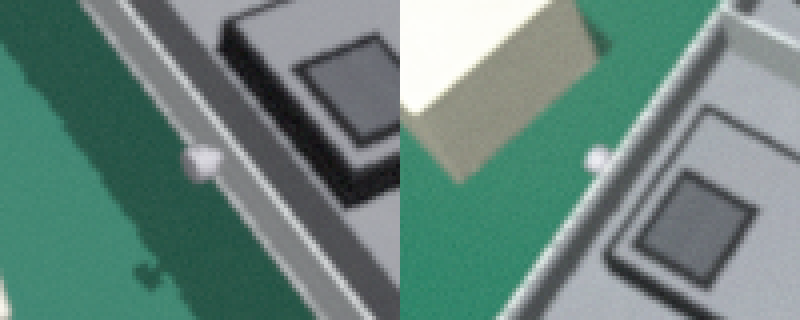

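The crops show the bare screw: scene crop (205,160) and side crop (597,160), on the outside of the lip. Next I'll triangulate it and check the clearance along the path.

Run:
```python
from m import *
k=.7
def ray(s,u,v):
    f=210/np.tan(np.radians(s['fovy']/2)); d=s['R'].T@np.array([(u-s['cx'])/f,(v-s['cy'])/f,1]); return -s['R'].T@s['t'],d/np.linalg.norm(d)
R=[]
for n,(cx,cy),(a,b) in(('scene',(548,478),(205,160)),('side',(266,473),(197,160))):
    x,y=int(cx*k),int(cy*k); u=x-50+a/4;v=y-40+b/4; s=load(n); R.append(ray(s,u,v)); print(n,u,v,world(s)[int(v),int(u)])
A=[np.eye(3)-np.outer(d,d) for _,d in R]; X=np.linalg.solve(sum(A),sum(a@c for a,(c,_) in zip(A,R))); print('screw',X,[np.linalg.norm(a@(X-c)) for a,(c,_) in zip(A,R)])
for n in('scene','side'):
    W=world(load(n)); W=W[load(n)['z_map']>0]
    for x0 in(.2,.3,.4,.5,.6):
        print(n,x0,[round(float(np.percentile(q,99)),3) if len(q:=W[(W[:,0]>x0)&(W[:,0]<x0+.1)&(W[:,1]>y)&(W[:,1]<y+.1)][:,2])>20 else None for y in(-.8,-.7,-.6,-.5,-.4,-.3)])
o=ctrl.get_obs(); tgt=np.array([.5135,-.308,.25]); p=o['tool_pos']; y=np.radians(o['orientation'][2]); d=tgt-p
Rt=cv2.Rodrigues(np.array([0,0,y]))[0]@np.diag([1,-1,-1]); print(Rt.T@d, 'clock',o['clock'])
```

```text
scene 384.25 334.0 [0.61650627 0.32157812 0.09387247]
side 185.25 331.0 [0.61246625 0.3231024  0.09864182]
screw [0.61486672 0.32084181 0.09165433] [np.float64(0.0001751363366093936), np.float64(0.0001751363366094775)]
scene 0.2 [0.051, 0.276, 0.316, 0.002, 0.002, 0.002]
scene 0.3 [0.131, 0.297, 0.306, 0.002, 0.002, 0.002]
scene 0.4 [0.132, 0.002, 0.002, 0.002, 0.03, 0.032]
scene 0.5 [None, 0.077, 0.076, 0.002, 0.104, 0.103]
scene 0.6 [0.11, 0.078, 0.078, 0.002, 0.002, 0.025]
side 0.2 [0.053, 0.306, 0.336, 0.004, 0.004, 0.004]
side 0.3 [0.133, 0.31, 0.316, 0.004, 0.004, 0.004]
side 0.4 [0.134, 0.004, 0.004, 0.004, 0.033, 0.036]
side 0.5 [0.005, 0.079, 0.078, 0.004, 0.106, 0.105]
side 0.6 [0.112, 0.08, 0.079, 0.004, 0.004, 0.026]
[-0.3355108   0.17871548  0.00082849] clock 0.15
```
Screw outside lip ~ origin offset +5.5+~5..; screw (.6149,.3208): seat = screw - (cos,sin)(-3.89°)*d; line x=.5802+.068*.3216=.6021 at y .3214. d≈.0128. seat≈(.6021,.3216). Matches fitted extrapolation .3207-ish avg. Good: y ≈.321.

The manual's scale: shifts go in units of 5 mm and turns go in units of 2 degrees. Converting my numbers, -0.3355 m is -67.1, -0.295 m is -59, -77 degrees is -38.5.

Emit:
{"op": "advance", "data": {"deltas": "-8,4,0,-4.8,0.088 | -16,9,0,-9.6,0.088 | -25,13.4,0,-14.45,0.088 | -34,18,0,-19.25,0.088 | -42,22,0,-24,0.088 | -50,27,0,-28.9,0.088 | -59,31.4,0,-33.7,0.088 | -67.1,35.74,0,-38.5,0.088"}}

```text
clock: 1.15
tool_pos: [0.5144, -0.3068, 0.2515]
orientation: [180.0, 0.0, -77.7]
force: [-0.1, -0.3, 0.9]
opening: 0.0877
gripper_force: 0.0
```

Emit:
{"op": "advance", "data": {"deltas": "0,0,0,0,0.088 | 0,0,0,0,0.088 | 0,0,0,0,0.088"}}

```text
clock: 1.52
tool_pos: [0.513, -0.309, 0.2515]
orientation: [180.0, 0.0, -78.1]
force: [0.0, 0.1, 0.7]
opening: 0.0876
gripper_force: 0.0
```

Add to h.py:
```python
from scipy.spatial.transform import Rotation as Ro
def wsnap(f=None):
    o=ctrl.get_obs(); s=snap('wrist',f); z=s['z_map'];h,w=z.shape;F=h/2/np.tan(np.radians(s['fovy']/2))
    v,u=np.mgrid[:h,:w]; c=np.stack([(u-s['cx'])/F*z,(v-s['cy'])/F*z,z],-1)
    T=s['T_tool_cam']; Pt=c@T[:3,:3].T+T[:3,3]
    Rw=Ro.from_euler('xyz',o['orientation'],degrees=True).as_matrix()
    return s,Pt,Pt@Rw.T+o['tool_pos'],o,Rw
```

Run:
```python
from h import *
s,Pt,W,o,Rw=wsnap('w1.png')
print(o['clock'],o['tool_pos'],o['orientation'],o['force'])
np.savez('pics/w1.npz',Pt=Pt,W=W,f=s['frame'])
```

```text
1.525 [ 0.51299812 -0.30897716  0.25147796] [ 1.79983733e+02  6.61962095e-03 -7.81388499e+01] [0.01804042 0.12090575 0.6538696 ]
```

View pics/w1.png

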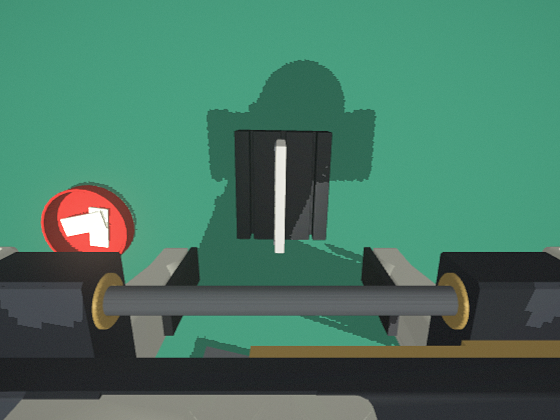

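The wrist view shows the spare's top edge running from (280,140) to (280,252). It is parallel to the pads and central between the fingers. I'll measure it in the tool frame.

Run:
```python
from h import *
d=np.load('pics/w1.npz');Pt,W,f=d['Pt'],d['W'],d['f'].astype(int)
sl=np.s_[125:262,262:300]; C=f[sl].reshape(-1,3);P=Pt[sl].reshape(-1,3);Q=W[sl].reshape(-1,3)
m=(C.min(1)>120)&(C.max(1)-C.min(1)<45)&(Q[:,2]>.095); P=P[m];Q=Q[m]
print(len(P),'x',np.percentile(P[:,0],[0,1,50,99,100]).round(4),'y',np.percentile(P[:,1],[1,10,50,90,99]).round(4),'topz',np.percentile(Q[:,2],[5,50,95]),np.polyfit(P[:,0],P[:,1],1))
print('rect',cv2.minAreaRect((P[:,:2]*1000).astype(np.float32)))
S=W[130:240,235:330].reshape(-1,3);T=Pt[130:240,235:330].reshape(-1,3); c=f[130:240,235:330].reshape(-1,3); m=(c.max(1)<80)&(S[:,2]>.022)&(S[:,2]<.038)
print('stand tool',cv2.minAreaRect((T[m][:,:2]*1000).astype(np.float32)),np.median(S[m][:,2]))
```

```text
1061 x [-0.049  -0.0478  0.005   0.0501  0.078 ] y [-0.0047 -0.0036 -0.      0.0036  0.0044] topz [0.10299351 0.10417817 0.10534581] [1.18505568e-02 2.40193015e-05]
rect ((14.463188171386719, 0.23826122283935547), (126.987548828125, 8.789461135864258), 0.8019661903381348)
stand tool ((-4.043251037597656, 2.1760520935058594), (124.46961975097656, 104.32909393310547), 0.9442497491836548) 0.030254962621439285
```

Emit:
{"op": "advance", "data": {"deltas": "0.2,0,8,0.4,0.088 | 0.2,0,16,0.4,0.088 | 0.2,0,24,0.4,0.07 | 0.2,0,28,0.4,0.05 | 0.2,0,30.7,0.4,0.04 | 0.2,0,30.7,0.4,0.03 | 0.2,0,30.7,0.4,0.03"}}

```text
clock: 2.45
tool_pos: [0.5144, -0.3097, 0.0991]
orientation: [-179.9, -0.0, -78.8]
force: [0.5, -0.4, 0.4]
opening: 0.0432
gripper_force: 0.0
```

Emit:
{"op": "advance", "data": {"deltas": "0,0,0,0,0.015 | 0,0,0,0,0.0 | 0,0,0,0,0.0 | 0,0,0,0,0.0 | 0,0,0,0,0.0"}}

```text
clock: 3.08
tool_pos: [0.5139, -0.3093, 0.0983]
orientation: [-180.0, -0.0, -78.8]
force: [0.2, 1.4, 2.8]
opening: 0.0088
gripper_force: 30.0
```

Scaled: -0.222 m is -44.4, -0.19 m is -38.

Emit:
{"op": "advance", "data": {"deltas": "0,0,-2,0,0 | 0,0,-5,0,0 | 0,0,-10,0,0 | 0,0,-18,0,0 | 0,0,-28,0,0 | 0,0,-38,0,0 | 0,0,-44.4,0,0 | 0,0,-44.4,0,0"}}

```text
clock: 4.08
tool_pos: [0.5147, -0.3098, 0.3244]
orientation: [-179.7, -0.2, -78.8]
force: [-0.4, 0.3, -2.3]
opening: 0.009
gripper_force: 30.0
```

Run:
```python
from h import *
s,Pt,W,o,Rw=wsnap('w2.png')
print(o['clock'],o['tool_pos'],o['orientation'],o['force'],o['opening'])
np.savez('pics/w2.npz',Pt=Pt,W=W,f=s['frame'])
yaw=-93.89
tgt=np.array([.602,.321,.32]); print(Rw.T@(tgt-o['tool_pos']))
```

```text
4.075 [ 0.51465669 -0.30975992  0.32444622] [-179.67088028   -0.19356716  -78.82248229] [-0.44834988  0.26862127 -2.25924012] 0.009038262793097933
[-0.60187536 -0.20794168  0.00360739]
```

View pics/w2.png

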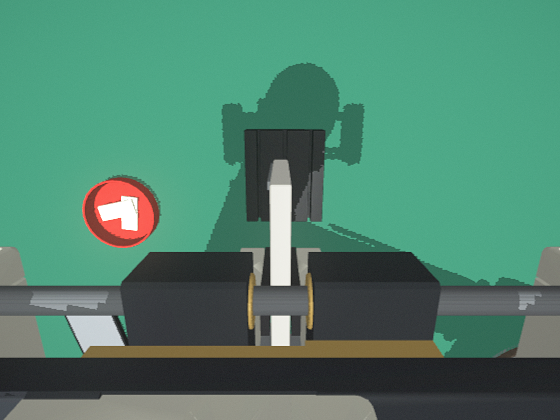

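The holder is held upright and square to the pads, and its top strip runs from (280,185) downward. Next is a hover short of the seat, so the wrist camera can see the bare screw and the channel.

Scaled: -0.35 m is -70, -0.3 m is -60, 8 degrees is 4.

Emit:
{"op": "advance", "data": {"deltas": "-4,-1.4,0,0,0 | -11,-4,0,1,0 | -20,-7.4,0,2,0 | -30,-11,0,3,0 | -40,-14.6,0,4,0 | -50,-18.4,0,5,0 | -60,-22,0,6,0 | -70,-25.7,0,7,0"}}

```text
clock: 5.12
tool_pos: [0.5714, 0.0606, 0.319]
orientation: [179.9, -0.0, -92.9]
force: [1.9, -0.1, -1.3]
opening: 0.0087
gripper_force: 30.0
```

Emit:
{"op": "advance", "data": {"deltas": "-8,-3,0,0.2,0 | -16,-5.6,0,0.35,0 | -23,-7.8,0,0.55,0 | -29,-4.6,0,0.55,0 | -29,-4.6,0,0.55,0"}}

```text
clock: 5.75
tool_pos: [0.601, 0.2043, 0.3183]
orientation: [179.8, -0.1, -93.8]
force: [-0.7, -0.2, -1.0]
opening: 0.0089
gripper_force: 30.0
```

Emit:
{"op": "advance", "data": {"deltas": "0,0,0,0,0 | 0,0,0,0,0"}}

```text
clock: 6.0
tool_pos: [0.6022, 0.2018, 0.3199]
orientation: [180.0, -0.0, -94.0]
force: [-0.4, 0.4, -0.6]
opening: 0.0088
gripper_force: 30.0
```

Run:
```python
from h import *
s,Pt,W,o,Rw=wsnap('w3.png')
print(o['clock'],o['tool_pos'],o['orientation'],o['force'],o['opening'])
np.savez('pics/w3.npz',Pt=Pt,W=W,f=s['frame'])
```

```text
6.0 [0.60223811 0.2018165  0.3198634 ] [ 1.79978418e+02 -2.11822124e-02 -9.39780636e+01] [-0.39714934  0.37697708 -0.62530712] 0.008764915073084502
```

View pics/w3.png

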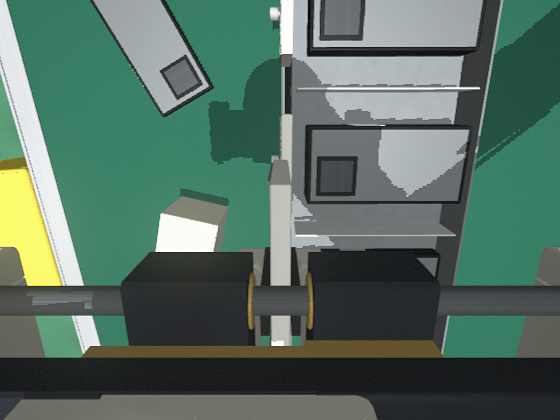

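The view from short of the seat shows the fitted holders toward the top of the picture (-y) at (285,140) and (288,30). The bare screw is hidden under the gripper, so I'll go past the seat and look back.

Scaled: -0.21 m is -42, -0.11 m is -22.

Emit:
{"op": "advance", "data": {"deltas": "-6,0,0,0,0 | -14,0,0,0,0 | -22,0,0,0,0 | -30,0,0,0,0 | -37,0,0,0,0 | -42,0,0,0,0 | -42,0,0,0,0 | -42,0,0,0,0"}}

```text
clock: 7.05
tool_pos: [0.6166, 0.4122, 0.3197]
orientation: [180.0, -0.0, -93.9]
force: [0.6, 0.0, -1.6]
opening: 0.0091
gripper_force: 30.0
```

Run:
```python
from h import *
s,Pt,W,o,Rw=wsnap('w4.png')
print(o['clock'],o['tool_pos'],o['orientation'],o['force'],o['opening'])
np.savez('pics/w4.npz',Pt=Pt,W=W,f=s['frame'],Rw=Rw,p=o['tool_pos'])
```

```text
7.05 [0.61659066 0.41219884 0.31972445] [ 1.79982128e+02 -2.76491635e-02 -9.39308226e+01] [ 0.59815354  0.04270052 -1.5854368 ] 0.009055337676575303
```

View pics/w4.png

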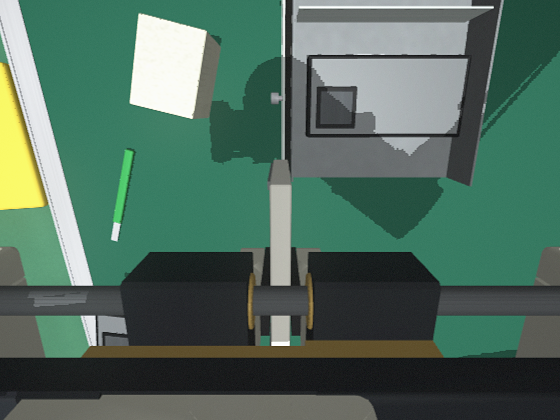

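The screw is at (277,98), the channel runs along column ~286, and the held holder spans (280,160) to (280,350). I'll measure all of these in the tool frame.

Run:
```python
from h import *
d=np.load('pics/w4.npz');Pt,W,f=d['Pt'],d['W'],d['f'].astype(int)
big=cv2.resize(f[70:200,240:320,::-1].astype(np.uint8),None,fx=4.5,fy=4.5,interpolation=cv2.INTER_NEAREST);cv2.imwrite('pics/w4c.png',big)
for v in(40,60,75,90,98,105,120,140,150,160):
    print(v,[(u,*(Pt[v,u,:2]*1e3).round(1),round(W[v,u,2]*1e3),f[v,u].sum()//3) for u in range(273,296,1) if W[v,u,2]>.08])
sl=np.s_[150:300,262:300];C=f[sl].reshape(-1,3);P=Pt[sl].reshape(-1,3);m=(C.min(1)>100)&(C.max(1)-C.min(1)<45)&(P[:,2]<.05)&(P[:,2]>-.05);P=P[m]
T=P[P[:,2]<np.percentile(P[:,2],50)+.003]
print('held x',np.percentile(T[:,0],[0,50,98,99,100]).round(4),'y',np.percentile(T[:,1],[2,50,98]).round(4),'z',np.percentile(P[:,2],[2,50,90,99]).round(4),np.polyfit(T[:,0],T[:,1],1))
print(ctrl.get_obs()['moment'])
```

```text
40 [(282, np.float64(149.5), np.float64(2.0), 80, np.int64(163)), (283, np.float64(145.7), np.float64(2.9), 100, np.int64(233)), (284, np.float64(145.3), np.float64(3.9), 102, np.int64(238)), (285, np.float64(145.4), np.float64(4.8), 101, np.int64(69)), (286, np.float64(148.3), np.float64(6.1), 87, np.int64(38)), (287, np.float64(148.1), np.float64(7.1), 87, np.int64(43)), (288, np.float64(148.2), np.float64(8.1), 87, np.int64(42)), (289, np.float64(148.1), np.float64(9.1), 88, np.int64(42)), (290, np.float64(148.1), np.float64(10.1), 88, np.int64(43)), (291, np.float64(148.1), np.float64(11.2), 88, np.int64(45)), (292, np.float64(146.4), np.float64(11.9), 97, np.int64(116)), (293, np.float64(142.7), np.float64(12.2), 115, np.int64(170)), (294, np.float64(142.8), np.float64(13.1), 115, np.int64(185)), (295, np.float64(147.8), np.float64(15.2), 89, np.int64(176))]
60 [(283, np.float64(127.6), np.float64(2.9), 100, np.int64(166)), (284, np.float64(127.5), np.float64(3.9), 101, np.int64(161)), (285, np.float64(130.3), np.float64(5.2), 81, np.int64(54)), (286, np.float64(129.4), np.float
[... 7866 characters left out ...]
at64(4.1), 257, np.int64(93)), (288, np.float64(26.1), np.float64(9.0), 88, np.int64(35)), (289, np.float64(26.1), np.float64(10.2), 88, np.int64(33)), (290, np.float64(25.9), np.float64(11.3), 87, np.int64(46)), (291, np.float64(27.3), np.float64(12.1), 97, np.int64(91)), (292, np.float64(30.0), np.float64(12.5), 116, np.int64(111)), (293, np.float64(30.0), np.float64(13.5), 115, np.int64(109)), (294, np.float64(26.6), np.float64(15.6), 92, np.int64(109)), (295, np.float64(26.2), np.float64(16.9), 89, np.int64(110))]
held x [0.004  0.0293 0.0498 0.05   0.0504] y [-0.0043 -0.0001  0.0043] z [-0.007  -0.0057  0.0105  0.0432] [ 1.13093249e-03 -2.02388027e-05]
[0.01941407 0.04694375 0.05676261]
```

View pics/w4c.png

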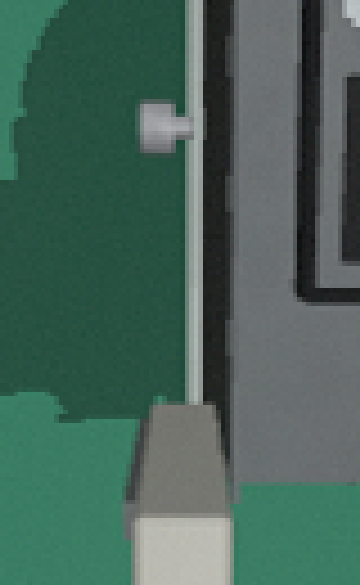

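Both measurements agree: shift +92 mm in tool x and +5.7 mm in tool y, with the yaw already right. I'll move over, lower to just above the channel, and look again.

Scaled: 0.108 m is 21.6, 0.095 m is 19.

Emit:
{"op": "advance", "data": {"deltas": "5,0.3,0,0,0 | 11,0.6,0,0,0 | 16,1,0,0,0 | 18.38,1.14,0,0,0 | 18.38,1.14,6,0,0 | 18.38,1.14,13,0,0 | 18.38,1.14,19,0,0 | 18.38,1.14,21.6,0,0"}}

```text
clock: 8.1
tool_pos: [0.6041, 0.3204, 0.2103]
orientation: [179.9, -0.1, -94.0]
force: [0.6, -0.3, -1.5]
opening: 0.009
gripper_force: 30.0
```

Emit:
{"op": "advance", "data": {"deltas": "0,0,0,0,0 | 0,0,0,0,0"}}

```text
clock: 8.35
tool_pos: [0.6054, 0.3214, 0.2136]
orientation: [-179.9, 0.1, -93.9]
force: [-0.3, -0.6, -1.1]
opening: 0.0086
gripper_force: 30.0
```

```bash
python3 - <<'E'
from h import *
s,Pt,W,o,Rw=wsnap('w5.png')
print(o['clock'],o['tool_pos'],o['orientation'],o['force'],o['opening'])
f=s['frame'].astype(int)
np.savez('pics/w5.npz',Pt=Pt,W=W,f=s['frame'])
big=cv2.resize(f[0:200,220:340,::-1].astype(np.uint8),None,fx=3,fy=3,interpolation=cv2.INTER_NEAREST);cv2.imwrite('pics/w5c.png',big)
E
```

```text
8.35 [0.60537379 0.32136951 0.21364687] [-1.79894663e+02  7.25948595e-02 -9.39184409e+01] [-0.31973481 -0.55527298 -1.11652522] 0.008597828375751515
```

View pics/w5c.png

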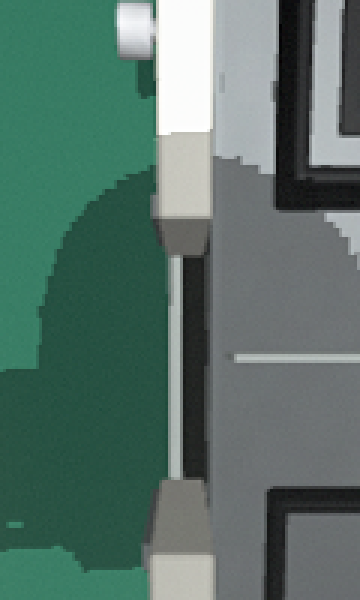

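The view shows fitted_b at crop (185,110), and the held holder below it at (182,570) in line with it. Between them the open gap and lip are visible. I'll measure the offset to fitted_b.

Run:
```python
from h import *
d=np.load('pics/w5.npz');Pt,W,f=d['Pt'],d['W'],d['f'].astype(int)
C=f.min(2)
m=(W[...,2]>.168)&(W[...,2]<.182)&(C>120); m[:,:250]=0;m[:,310:]=0; m[85:]=0
P=Pt[m]; print('fitted_b top',len(P),'x',np.percentile(P[:,0],[0,1,3,97,99,100]).round(4),'y',np.percentile(P[:,1],[1,3,50,97,99]).round(4),'fit',np.polyfit(P[:,0],P[:,1],1),'z',np.median(W[m][:,2]))
m=(abs(Pt[...,2]+.0057)<.003)&(C>100); m[:180]=0; m[300:]=0; m[:,:262]=0;m[:,300:]=0; P=Pt[m]
print('held top',len(P),'x',np.percentile(P[:,0],[97,99,100]).round(4),'y',np.percentile(P[:,1],[1,3,50,97,99]).round(4),'z',np.median(W[m][:,2]))
for v in(95,110,125,140,150): print(v,[(u,*(Pt[v,u,:2]*1e3).round(1),round(W[v,u,2]*1e3)) for u in range(272,298) if W[v,u,2]>.06])
```

```text
fitted_b top 1360 x [0.0965 0.0967 0.0975 0.1267 0.1272 0.1275] y [-0.0035 -0.0034  0.0008  0.005   0.0051] fit [ 6.69831545e-03 -1.59350372e-05] z 0.176034040055403
held top 2163 x [0.0495 0.05   0.0504] y [-0.0043 -0.0041  0.0003  0.0043  0.0045] z 0.21943608206798332
95 [(277, np.float64(90.5), np.float64(-2.4), 81), (278, np.float64(89.4), np.float64(-1.5), 103), (279, np.float64(89.5), np.float64(-0.8), 102), (280, np.float64(89.5), np.float64(-0.1), 101), (281, np.float64(90.2), np.float64(0.7), 87), (282, np.float64(90.2), np.float64(1.4), 87), (283, np.float64(90.1), np.float64(2.2), 90), (284, np.float64(90.2), np.float64(3.0), 87), (285, np.float64(90.1), np.float64(3.7), 88), (286, np.float64(90.1), np.float64(4.4), 88), (287, np.float64(90.2), np.float64(5.2), 86), (288, np.float64(90.2), np.float64(6.0), 88), (289, np.float64(90.2), np.float64(6.8), 87), (290, np.float64(89.4), np.float64(7.0), 103), (291, np.float64(88.8), np.float64(7.3), 115), (292, np.float64(88.9), np.float64(8.0), 115), (293, np.float64(88.9), np.float64(8.7), 115), (294, np.float64(90.0), np.float
[... 3399 characters left out ...]
), (283, np.float64(49.0), np.float64(2.3), 87), (284, np.float64(49.0), np.float64(3.1), 88), (285, np.float64(49.0), np.float64(3.9), 87), (286, np.float64(49.0), np.float64(4.7), 88), (287, np.float64(49.0), np.float64(5.5), 87), (288, np.float64(49.0), np.float64(6.3), 88), (289, np.float64(48.8), np.float64(7.1), 86), (290, np.float64(52.1), np.float64(7.0), 115), (291, np.float64(51.9), np.float64(7.8), 114), (292, np.float64(52.1), np.float64(8.4), 115), (293, np.float64(49.3), np.float64(10.2), 90), (294, np.float64(49.4), np.float64(10.9), 91), (295, np.float64(49.4), np.float64(11.7), 91), (296, np.float64(49.3), np.float64(12.5), 91), (297, np.float64(49.4), np.float64(13.2), 91)]
```

Scaled: 0.001 m is 0.2, 0.0003 m is 0.06.

Emit:
{"op": "advance", "data": {"deltas": "0.2,0.06,0,0,0 | 0.2,0.06,0,0,0 | 0.2,0.06,0,0,0 | 0.2,0.06,0,0,0"}}

```text
clock: 8.9
tool_pos: [0.6043, 0.3199, 0.2121]
orientation: [-180.0, 0.0, -93.9]
force: [-0.8, 0.5, -2.5]
opening: 0.009
gripper_force: 30.0
```

```bash
python3 - <<'E'
from h import *
for i in range(3):
    s,Pt,W,o,Rw=wsnap(); f=s['frame'].astype(int); C=f.min(2)
    m=(W[...,2]>.168)&(W[...,2]<.182)&(C>120); m[:,:250]=0;m[:,310:]=0; m[85:]=0
    P=Pt[m]; print(o['tool_pos'].round(4),o['orientation'].round(2),o['force'].round(1));print(' fb x',np.percentile(P[:,0],[0,1,3]).round(4),'y',np.percentile(P[:,1],[1,3,50,97,99]).round(4))
    m=(abs(Pt[...,2]+.0057)<.003)&(C>100); m[:180]=0; m[300:]=0; m[:,:262]=0;m[:,300:]=0; P=Pt[m]
    print(' held x',np.percentile(P[:,0],[97,99,100]).round(4),'y',np.percentile(P[:,1],[1,3,50,97,99]).round(4))
    lip=Pt[95:150,270:300][(abs(W[95:150,270:300,2]-.102)<.002)]; up=Pt[95:150,285:300][(abs(W[95:150,285:300,2]-.115)<.002)]
    print(' lip y',np.percentile(lip[:,1],[2,50,98]).round(4),'up',np.percentile(up[:,1],[2,50,98]).round(4))
print(o['clock'])
E
```

```text
[0.6043 0.3199 0.2121] [-180.      0.    -93.93] [-0.8  0.5 -2.5]
 fb x [0.095  0.0952 0.096 ] y [-0.0048 -0.0047 -0.0006  0.0037  0.004 ]
 held x [0.0493 0.05   0.0505] y [-0.0043 -0.004   0.0003  0.0043  0.0045]
 lip y [-0.003  -0.0022  0.0059] up [0.006  0.0068 0.0077]
[0.6043 0.3199 0.2121] [180.    -0.   -93.93] [-0.4  0.3 -2.3]
 fb x [0.095  0.0952 0.0959] y [-0.0049 -0.0047 -0.0006  0.0037  0.004 ]
 held x [0.0494 0.05   0.0504] y [-0.0043 -0.0041  0.0003  0.0043  0.0045]
 lip y [-0.003  -0.0022  0.0058] up [0.006  0.0068 0.0076]
[0.6043 0.3199 0.212 ] [180.    -0.   -93.93] [-0.3  0.5 -1. ]
 fb x [0.095  0.0951 0.0959] y [-0.0049 -0.0047 -0.0006  0.0037  0.004 ]
 held x [0.0494 0.05   0.0503] y [-0.0043 -0.004   0.0003  0.0043  0.0045]
 lip y [-0.003  -0.0022  0.0058] up [0.006  0.0068 0.0077]
9.0
```

Scaled: -0.0003 m is -0.06, 0.036 m is 7.2.

Emit:
{"op": "advance", "data": {"deltas": "0,-0.06,1.2,0,0 | 0,-0.06,2.8,0,0 | 0,-0.06,4.4,0,0 | 0,-0.06,5.6,0,0 | 0,-0.06,6.6,0,0 | 0,-0.06,7.2,0,0 | 0,-0.06,7.2,0,0 | 0,-0.06,7.2,0,0"}}

```text
clock: 10.05
tool_pos: [0.6047, 0.32, 0.1763]
orientation: [-180.0, 0.0, -93.9]
force: [0.7, 0.2, -0.1]
opening: 0.009
gripper_force: 30.0
```

Emit:
{"op": "advance", "data": {"deltas": "0,0,0.2,0,0 | 0,0,0.4,0,0 | 0,0,0.6,0,0 | 0,0,0.6,0,0 | 0,0,0.6,0,0"}}

```text
clock: 10.68
tool_pos: [0.6046, 0.3199, 0.1732]
orientation: [-180.0, 0.0, -93.9]
force: [-0.4, 0.2, -0.2]
opening: 0.0087
gripper_force: 30.0
```

Scaled: 0.0015 m is 0.3, 0.001 m is 0.2.

Emit:
{"op": "advance", "data": {"deltas": "0,0,0.1,0,0 | 0,0,0.2,0,0 | 0,0,0.3,0,0 | 0,0,0.3,0,0"}}

```text
clock: 11.18
tool_pos: [0.6047, 0.32, 0.1719]
orientation: [-180.0, 0.0, -93.9]
force: [-1.1, -0.8, 3.0]
opening: 0.009
gripper_force: 30.0
```

Emit:
{"op": "advance", "data": {"deltas": "0,0,0.1,0,0 | 0,0,0.2,0,0 | 0,0,0.3,0,0 | 0,0,0.3,0,0"}}

```text
clock: 11.68
tool_pos: [0.6047, 0.32, 0.1705]
orientation: [-180.0, 0.0, -93.9]
force: [-2.0, 0.2, 5.8]
opening: 0.0087
gripper_force: 30.0
```

Emit:
{"op": "advance", "data": {"deltas": "0,0,0.1,0,0 | 0,0,0.1,0,0 | 0,0,0.1,0,0"}}

```text
clock: 12.05
tool_pos: [0.6047, 0.32, 0.1703]
orientation: [-180.0, 0.0, -93.9]
force: [-2.6, 0.5, 8.3]
opening: 0.0086
gripper_force: 30.0
```

Emit:
{"op": "advance", "data": {"deltas": "0,0,0.1,0,0 | 0,0,0.1,0,0 | 0,0,0.1,0,0"}}

```text
clock: 12.42
tool_pos: [0.6048, 0.32, 0.1703]
orientation: [-179.9, 0.0, -93.9]
force: [-2.9, -0.9, 9.2]
opening: 0.0088
gripper_force: 30.0
```

Emit:
{"op": "advance", "data": {"deltas": "0,0,0.12,0,0 | 0,0,0.12,0,0 | 0,0,0.12,0,0"}}

```text
clock: 12.8
tool_pos: [0.6048, 0.32, 0.1702]
orientation: [-179.9, 0.0, -93.9]
force: [-5.1, -0.9, 12.7]
opening: 0.0089
gripper_force: 30.0
```

Emit:
{"op": "advance", "data": {"deltas": "0,0,0.12,0,0 | 0,0,0.12,0,0 | 0,0,0.12,0,0"}}

```text
clock: 13.18
tool_pos: [0.6048, 0.32, 0.1702]
orientation: [-179.9, 0.0, -93.9]
force: [-5.7, -1.3, 15.3]
opening: 0.0088
gripper_force: 30.0
```

Position has stopped at z = 0.1702 while the force keeps rising, so the shoulder is on the lip. I'll check it with the cameras.

Run:
```python
from h import *
s,Pt,W,o,Rw=wsnap('w6.png'); f=s['frame'].astype(int); C=f.min(2)
m=(W[...,2]>.168)&(W[...,2]<.182)&(C>100); m[:,:250]=0;m[:,310:]=0
Q=Pt[m]; Z=W[m][:,2]; a=Q[:,0]>.085; b=(Q[:,0]<.06)
for t,k in(('fitted',a),('held',b)):
    print(t,k.sum(),'x',np.percentile(Q[k,0],[0,1,99,100]).round(4),'y',np.percentile(Q[k,1],[1,50,99]).round(4),'z',np.percentile(Z[k],[10,50,90]).round(4),'slope',np.polyfit(Q[k,0],Q[k,1],1)[0])
print(o['tool_pos'],o['force'],o['moment'])
s=snap('scene','s6.png'); x,y=384,310
cv2.imwrite('pics/s6c.png',cv2.resize(s['frame'][190:350,280:460,::-1],None,fx=3.3,fy=3.3,interpolation=cv2.INTER_CUBIC))
```

```text
fitted 1573 x [0.0951 0.0953 0.1147 0.1152] y [-0.0043  0.0002  0.0044] z [0.1751 0.1761 0.1769] slope -0.005148331184894033
held 2715 x [-0.0278 -0.0267  0.0498  0.0503] y [-0.0043 -0.0001  0.0044] z [0.1753 0.1761 0.1768] slope 0.000916213793680211
[0.60480604 0.32003174 0.17017084] [-5.66502847 -1.32127624 15.2924381 ] [-0.50303961  2.5239112  -0.05696867]
```

View pics/s6c.png

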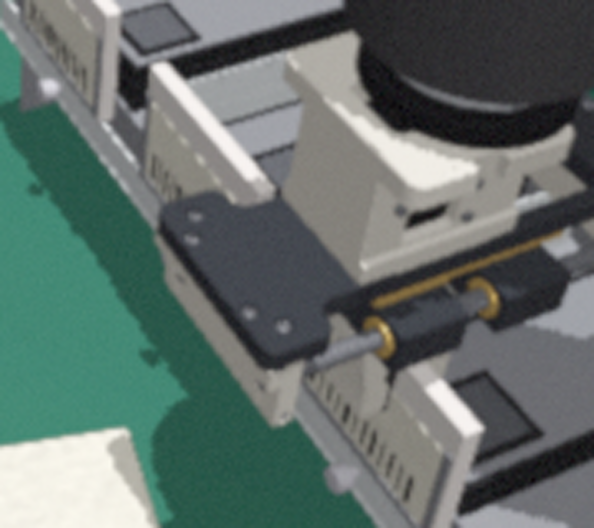

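The held holder's top is at 176.1 mm, level with fitted_b. The two are in line within 0.3 mm and at the right spacing, the label faces out, and the arm is pressing with 15 N. Handing in.

```bash
python3 -c "
from plant import ctrl
print(ctrl.close_job())"
```

```text
the job is handed in; nothing more can be done
None
```

The spare label holder is in the empty bay, centred on the bare screw with its label facing out, and the arm is still pressing it fully home on the lip at about 15 N, so you can tighten the screw.

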